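# Open the spectrometer's purge gas valve

### The arm

A 6-joint arm with a two-finger parallel gripper is mounted at the origin on the work surface. World frame = base frame: x ahead of the robot, y to its left, z up, the work surface at z = 0. Lengths are in m, angles in rad, forces in N, time in s.
With the tool pointing down it reaches from about 0.35 to 0.975 m from the base axis. Payload 4.9 kg.
Tool frame: the origin (TCP) lies midway between the tips of the shut fingers; the grasp point (between the pads) lies 19 mm behind it; z points along the fingers, y is the line along which they close (so a half turn about z gives the same grasp; the last joint's range is limited). The gripper opens to 85 mm and grips with 20 to 120 N. Pads are 22 mm wide; open, the fingers measure 114 mm over their backs; the gripper's body (76 mm by 85 mm) begins 54 mm behind the grasp point. The pads swing forward as they close: fully open they stand 13 mm farther back than shut.
Start: joints at [-1.413, 0.053, 1.613, -0, 1.476, -0.119], TCP at [0.171, -0.601, 0.231] pointing down, gripper open.
Joint ranges: [-3.01, 3.01], [-1.01, 2.22], [0.06, 2.58], [-1.02, 4.17], [0.09, 2.62], [-3.14, 3.14]. Speed limits (rad/s): [2.57, 2.57, 3.14, 3.14, 3.14, 3.14].

### API

Orientations are given as a unit quaternion [x, y, z, w].
In Python, from plant import bot, camrig gives the robot as it stands (bot), with the cameras (camrig).
- The arm moves only by the tool nudge_tcp, called after "Request:" in YAML: its name, and indented under it one key for each argument. Schema: {"type":"object","properties":{"steps":{"type":"array","items":{"type":"array","prefixItems":[{"type":"array","items":{"type":"number"},"minItems":3,"maxItems":3},{"type":"array","items":{"type":"number"},"minItems":3,"maxItems":3},{"type":"number"}],"minItems":3,"maxItems":3},"minItems":1,"maxItems":12},"grip_force":{"type":"number"},"only":{"type":"string"},"quiet":{"type":"boolean"},"lines":{"type":"string"}},"required":["steps"],"additionalProperties":false}. steps is a list of rows, 1 to 12 of them, each written [[rx, ry, rz], [dx, dy, dz], opening]: a rotation vector rx, ry, rz in normalised numbers (1 is pi rad), then dx, dy, dz in parts of the range, where 1.0 means 1 m, then the opening from 0.0 (shut) to 1.0 (fully open); each row is the pose to reach, as a shift and turn from the pose commanded when the call began, along the tool's axes at that moment; what a row does not reach only later rows make up. A row lasts 1/12 s, in which the tool goes at most 0.0417 m and 0.125 rad, less where a joint would pass 70% of its speed; a pose out of reach is approached as far as the arm can. The fingers move at their own pace and stop on an object; grip_force is the grip in N (left out, the last holds). Time passes only in rows, so rows that do not move let the fingers close. The tool returns the time, the measured TCP pose, the force, the opening and the grip force at its end. only (a regular expression) keeps the lines of the reply that match it, lines (a string "A,B") keeps lines A to B, and quiet returns only ok. Input that does not fit is refused with a message, and nothing moves.
- bot.observe(): the state, without advancing time (a new reading comes with each control period).
- camrig.capture(name): name is "side" or "top" or "wrist"; returns the picture (480x640x3 uint8, red, green, blue); there is no depth.
- camrig.get_calibration(name): a dict with "mtx" (3x3 intrinsics, pixels), "R" (3x3) and "t" (3): a world point X has camera coordinates R X + t. Camera axes: x right, y down, z forward; pixel columns grow to the right and rows downward; lengths in m; the calibration is good to about 2 mm. A picture is of the moment at which its call begins: read the wrist's pose just before it. get_calibration takes no time and is no camera call; for the wrist camera it gives the pose at the moment of the call.
- bot.close_job(): hands the job in; it is judged then, once.
The state is a dict: "t": time; "joint_positions": joint angles; "qd": joint speeds; "joint_torque": joint torques, N m; "ee_pos": TCP position; "orientation": TCP orientation; "contact_force": force on the tool from outside, world axes, zero at the start; "ft_torque": the same for the moment, N m; "width": opening from 0.0 (shut) to 1.0 (fully open); "gripper_force": force on a finger pad.
Only numpy, scipy, OpenCV 4.12 (cv2) and the standard library are available. Lean on these libraries where they do the work, as an engineer would, in place of code of your own. Each camera call takes 0.05 s, during which the arm holds its last target. There are 200 camera calls.

### The job

Start the purge gas for the spectrometer: of the three bench gas taps, open the one whose outlet carries the fat, upright white drying cartridge, by swinging its lever a quarter turn anticlockwise, right up to the stop, so that the lever lies along the pipe and points away from the cartridge. Leave the other two taps as they are: the one ending in a short blank brass cap stays shut and the one with the round pressure gauge stays open. Let go and take the hand away.

Things in the scene. Friction and masses are not known exactly. Their poses are not given: they have to be found in the camera images.
- purge_lever (a joint): Lever of the tap to open: its outlet ends in an upright white cartridge, 48 mm thick, 82 high, standing on the desk. Taps are fixed; pipe 60 mm up, lever on top swings level about an upright pivot. rad: 0 = shut, square to pipe (starts 0 to 0.15); grows anticlockwise from above to a hard stop at 1.571 = open, along the pipe, pointing away from the cartridge. Takes 0.25 N m, stays where left.
- purge_grip (a point): Centre of the grey sleeve of the purge lever, 101 mm above the desk; turns with the lever. x points outward along the lever, z up; the pivot is 75 mm back along -x. Sleeve: level bar 16 mm wide, 14 high (underside 94 mm up), 72 long (33 to 105 mm from the pivot). All under its sweep is lower than 80 mm; nothing within 150 mm of the pivot is above 130 mm.
- spare_lever (a joint): Lever of the spare tap (pipe ends just past the valve in a short blank brass cap). Same make and values; starts shut at 0 to 0.06 and must stay shut.
- gauge_lever (a joint): Lever of the gauge tap (outlet carries a round steel pressure gauge 52 mm across). Same make and values; starts open at 1.51 to 1.57 and must stay open.

How it is judged:
At the end, for the whole second after the job is handed in: The purge lever is within 10 degrees of its open stop (joint above 1.39 rad) and at rest; the spare lever is still shut (below 0.26 rad) and the gauge lever still open (above 1.3 rad) (value of joint purge_lever above 1.39 rad and velocity of joint purge_lever between -0.05 and 0.05 rad/s and value of joint spare_lever below 0.26 rad and value of joint gauge_lever above 1.3 rad); the robot touches nothing.
It fails at once if the spare tap is opened (its lever beyond 0.26 rad) (value of joint spare_lever above 0.26 rad).
It fails at once if the gauge tap is turned off its open stop (its lever below 1.3 rad) (value of joint gauge_lever below 1.3 rad).
It also fails if it takes over 32 s, if anything falls off the work surface, if the arm or the gripper's body presses on something with over 40 N, if the wrist force passes 120 N, or if a joint passes its speed limit or range.

## Working session

There is one attempt and no reset: what is moved stays moved. The work goes in short steps, Python scripts to look and compute and a tool call to move; the robot and the scene stay as the last step left them, time stands still between calls to the robot, and variables do not carry over. Pictures are saved under pics/ and viewed, at most 10 in all, crops included, and the job is handed in when it is done.

```bash
ls; mkdir -p pics
```

Run:
```python
from plant import bot, camrig
import cv2,numpy as np
for n in("side","top"):
    c=camrig.get_calibration(n);print(n,np.round(c["mtx"],1).tolist(),np.round(c["R"],3).tolist(),np.round(c["t"],3).tolist())
    im=camrig.capture(n);cv2.imwrite(f"pics/{n}0.png",im[:,:,::-1])
print(bot.observe())
```

```text
pics
plant.py
side [[480.2, 0.0, 319.0], [0.0, 480.2, 244.7], [0.0, 0.0, 1.0]] [[-0.894, -0.448, 0.002], [-0.268, 0.531, -0.804], [0.359, -0.719, -0.595]] [0.481, 0.222, 0.826]
top [[517.5, 0.0, 318.6], [0.0, 517.5, 247.9], [0.0, 0.0, 1.0]] [[0.002, -1.0, 0.02], [-0.987, -0.005, -0.162], [0.162, -0.02, -0.987]] [0.011, 0.543, 0.884]
{'t': 0.1, 'joint_positions': array([-1.41301539e+00,  5.32877721e-02,  1.61418085e+00, -2.41376984e-05,
        1.47597947e+00, -1.19017834e-01]), 'qd': array([-0.00125311, -0.0029149 , -0.0025105 ,  0.00042675,  0.00088051,
       -0.00021435]), 'joint_torque': array([ 6.47475772e-04, -3.94903100e+01, -3.71365786e+01, -1.44119854e-04,
        3.88187109e-03, -1.29580391e-05]), 'ee_pos': array([ 0.1706917 , -0.60064845,  0.23017342]), 'orientation': array([ 9.90437497e-01,  1.37959067e-01, -2.99908928e-05, -9.27315321e-04]), 'contact_force': array([-0.38458796,  1.11415025, -0.71695738]), 'ft_torque': array([-0.04445487, -0.07453631,  0.05733156]), 'gripper_force': 0.0, 'width': 0.9985352297583916}
```

View pics/top0.png

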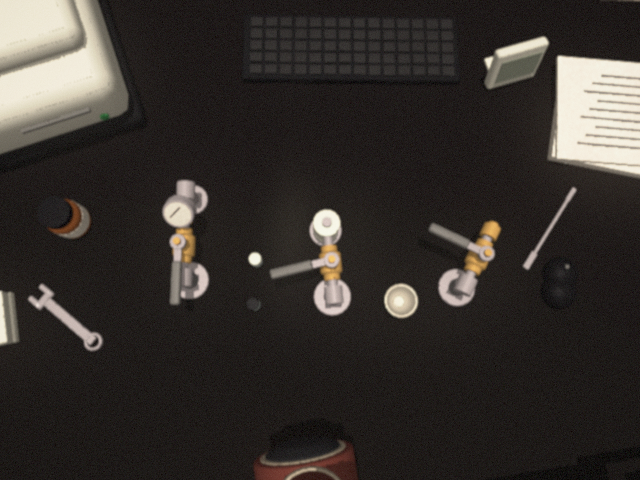

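View pics/side0.png

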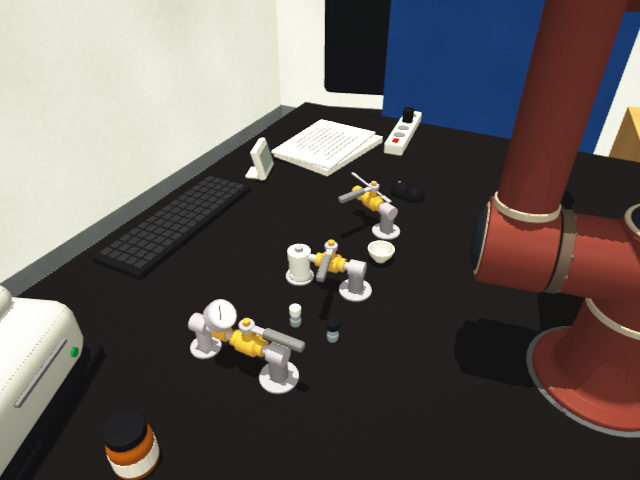

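The top view shows the purge tap in the middle: cartridge at (327,222), pivot (331,260) and sleeve about (294,269), pointing left (+y). The gauge tap is on the left (180,240) and the spare on the right (487,253). In the side view the pivot is near (331,243) and the sleeve near (324,264). I'll enlarge both to pick the masks.

Run:
```python
import cv2,numpy as np
a=cv2.imread("pics/top0.png")[200:320,260:360];b=cv2.imread("pics/side0.png")[225:305,280:380]
a=cv2.resize(a,None,fx=4,fy=4,interpolation=cv2.INTER_CUBIC);b=cv2.resize(b,None,fx=4,fy=4,interpolation=cv2.INTER_CUBIC)
b=cv2.copyMakeBorder(b,0,160,0,0,cv2.BORDER_CONSTANT)
cv2.imwrite("pics/crop0.png",np.hstack([a,b]))
```

```text
(no output)
```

View pics/crop0.png

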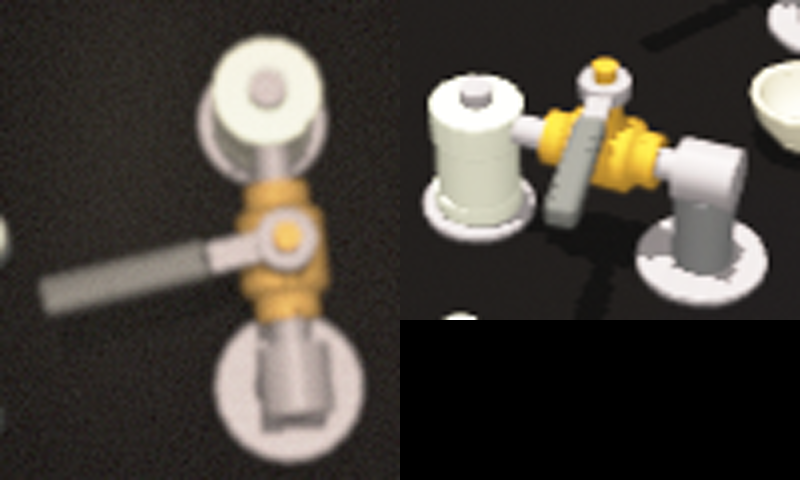

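The crop shows the sleeve in the top view from about (271,274) to (312,265) with the pivot knob at (332,259). In the side view the sleeve runs from about (329,256) to (320,279) and the knob is at (331,242). Next I triangulate.

Create h.py:
```python
import cv2,numpy as np
from plant import bot, camrig
def tri(p,q,a="top",b="side"):
    A,B=camrig.get_calibration(a),camrig.get_calibration(b)
    P=[c["mtx"]@np.c_[c["R"],c["t"]] for c in(A,B)]
    X=cv2.triangulatePoints(P[0],P[1],np.float64(p).reshape(2,1),np.float64(q).reshape(2,1))[:,0];X=X[:3]/X[3]
    e=[np.linalg.norm((M@np.r_[X,1])[:2]/(M@np.r_[X,1])[2]-z) for M,z in zip(P,(p,q))]
    return X,e
def plane(n,p,z):
    c=camrig.get_calibration(n);d=c["R"].T@np.linalg.inv(c["mtx"])@np.r_[p,1];o=-c["R"].T@c["t"]
    return o+d*(z-o[2])/d[2]
def blob(f,roi,lo,hi):
    im=cv2.cvtColor(cv2.imread(f),cv2.COLOR_BGR2HSV);m=cv2.inRange(im,lo,hi);k=np.zeros_like(m);x0,y0,x1,y1=roi;k[y0:y1,x0:x1]=255
    c=max(cv2.findContours(m&k,cv2.RETR_EXTERNAL,cv2.CHAIN_APPROX_NONE)[0],key=cv2.contourArea)
    return cv2.minAreaRect(c)
```

Run:
```python
from h import *
t=blob("pics/top0.png",(265,255,313,285),(0,0,75),(180,90,255))
s=blob("pics/side0.png",(314,254,330,282),(0,0,75),(180,75,190))
kt=blob("pics/top0.png",(327,254,337,264),(10,90,150),(35,255,255))
ks=blob("pics/side0.png",(325,237,337,247),(10,120,120),(35,255,255))
print(t,s,kt,ks)
print("sleeve",tri(t[0],s[0]));print("knob",tri(kt[0],ks[0]))
print("plane sleeve 108",plane("top",t[0],.108),"ends",[plane("top",p,.108) for p in((271.2,274.5),(312,265))],"knob 115",plane("top",kt[0],.115))
print("tips",tri((271.2,274.5),(320.5,277)),tri((312,265),(328.5,256)))
print("cart",plane("top",(327,222),.085))
```

```text
((291.3529357910156, 268.9117736816406), (10.186494827270508, 44.38401794433594), 75.96376037597656) ((322.8499755859375, 267.45001220703125), (8.854375839233398, 27.51181411743164), 18.43494987487793) ((331.0, 259.0), (6.0, 6.0), 90.0) ((331.0, 242.0), (6.0, 6.0), 90.0)
sleeve (array([0.49904901, 0.06034462, 0.09659195]), [np.float64(0.558170899612508), np.float64(0.5766771012083741)])
knob (array([ 0.51425303, -0.00586025,  0.1078284 ]), [np.float64(0.35467317682157584), np.float64(0.3457546862433698)])
plane sleeve 108 [0.49676587 0.0596472  0.108     ] ends [array([0.48732261, 0.09278952, 0.108     ]), array([0.50345768, 0.02550324, 0.108     ])] knob 115 [ 0.51267172 -0.00573727  0.115     ]
tips (array([0.4883016 , 0.09332509, 0.10232532]), [np.float64(0.22096515506881065), np.float64(0.2342970779897786)]) (array([0.50497681, 0.02549721, 0.09782446]), [np.float64(0.1213714181589533), np.float64(0.12197294737118533)])
cart [ 5.81460373e-01 -2.60772253e-04  8.50000000e-02]
```

Heights check out: sleeve about 97–102 mm, tip radius 102 mm and inner end 33 mm from the pivot. The pivot is at about (0.513, -0.006), the lever heading is about 104°, and open is about 184.6°. I'll push with shut fingers from the +x side: first transit in the air to (0.53, 0.076).

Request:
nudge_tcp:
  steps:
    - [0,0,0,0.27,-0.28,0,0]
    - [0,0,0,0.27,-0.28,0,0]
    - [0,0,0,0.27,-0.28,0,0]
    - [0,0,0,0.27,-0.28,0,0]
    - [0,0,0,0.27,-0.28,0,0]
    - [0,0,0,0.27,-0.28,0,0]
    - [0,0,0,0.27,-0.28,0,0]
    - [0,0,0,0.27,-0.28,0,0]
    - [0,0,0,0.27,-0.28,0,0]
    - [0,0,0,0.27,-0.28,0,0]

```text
refused: steps[0]: [0, 0, 0, 0.27, -0.28, 0, 0] is too long (schema: maxItems 3). Nothing was moved.
```

Nothing moved. I misread the format; it is rows with the three-number parts in brackets of their own. Resending.

Request:
nudge_tcp:
  steps:
    - [[0,0,0],[0.27,-0.28,0],0]
    - [[0,0,0],[0.27,-0.28,0],0]
    - [[0,0,0],[0.27,-0.28,0],0]
    - [[0,0,0],[0.27,-0.28,0],0]
    - [[0,0,0],[0.27,-0.28,0],0]
    - [[0,0,0],[0.27,-0.28,0],0]
    - [[0,0,0],[0.27,-0.28,0],0]
    - [[0,0,0],[0.27,-0.28,0],0]
    - [[0,0,0],[0.27,-0.28,0],0]
    - [[0,0,0],[0.27,-0.28,0],0]

```text
t: 0.93
ee_pos: [0.3553, -0.254, 0.2308]
orientation: [0.99, 0.14, 0.0, -0.001]
contact_force: [-0.0, -0.1, -0.4]
width: 0.004
gripper_force: 0.0
```

Run:
```python
from h import *
from scipy.spatial.transform import Rotation as Ro
o=bot.observe();R=Ro.from_quat(o["orientation"])
print(o["ee_pos"],R.as_matrix().round(3).tolist(),R.inv().apply(np.r_[.533,.076,.17]-o["ee_pos"]))
```

```text
[ 0.35527095 -0.25398107  0.23084538] [[0.961, 0.277, 0.001], [0.277, -0.961, 0.002], [0.001, -0.002, -1.0]] [ 0.26216202 -0.26768876  0.06157178]
```

Request:
nudge_tcp:
  steps:
    - [[0,0,0],[0.26,-0.27,0.06],0]
    - [[0,0,0],[0.26,-0.27,0.06],0]
    - [[0,0,0],[0.26,-0.27,0.06],0]
    - [[0,0,0],[0.26,-0.27,0.06],0]
    - [[0,0,0],[0.26,-0.27,0.06],0]
    - [[0,0,0],[0.26,-0.27,0.06],0]
    - [[0,0,0],[0.26,-0.27,0.06],0]
    - [[0,0,0],[0.26,-0.27,0.06],0]
    - [[0,0,0],[0.26,-0.27,0.06],0]
    - [[0,0,0],[0.26,-0.27,0.06],0]
    - [[0,0,0],[0.26,-0.27,0.06],0]
    - [[0,0,0],[0.26,-0.27,0.06],0]

```text
t: 1.93
ee_pos: [0.5298, 0.0726, 0.1707]
orientation: [0.99, 0.138, -0.001, 0.0]
contact_force: [-0.6, 0.8, 0.4]
width: -0.003
gripper_force: 0.0
```

Run:
```python
from h import *
from scipy.spatial.transform import Rotation as Ro
o=bot.observe();R=Ro.from_quat(o["orientation"])
P=np.r_[.513,-.006,0]
print(o["ee_pos"])
for X in [(.533,.076,.088)]: print(R.inv().apply(np.r_[X]-o["ee_pos"]))
s=np.r_[.533,.076,.088]
for a in(104,115,125,135,145,155,165,175,184.6):
    t=np.radians(a);u=np.r_[np.cos(t),np.sin(t),0];n=np.r_[u[1],-u[0],0];R2=R.as_matrix()
    off=.008+.011*abs(R2[:,0]@n)+.0145*abs(R2[:,1]@n)
    C=P+.075*u+off*n;C[2]=.088
    print(a,C.round(3),R.inv().apply(C-s).round(3))
a,b=camrig.capture("side"),camrig.capture("wrist")
cv2.imwrite("pics/s1.png",np.hstack([cv2.resize(a[180:330,230:430],None,fx=2,fy=2),cv2.resize(b,(400,300))])[:,:,::-1])
```

```text
[0.5298324  0.07262374 0.1707183 ]
[ 0.00410231 -0.00239437  0.08271147]
104 [0.514 0.071 0.088] [-0.02  -0.001  0.   ]
115 [0.5   0.071 0.088] [-0.033 -0.004  0.   ]
125 [0.489 0.069 0.088] [-0.044 -0.005  0.   ]
135 [0.477 0.064 0.088] [-0.057 -0.004  0.   ]
145 [0.466 0.058 0.088] [-0.069 -0.001  0.   ]
155 [0.456 0.049 0.088] [-0.081  0.004  0.   ]
165 [0.447 0.039 0.088] [-0.093  0.012  0.   ]
175 [0.441 0.026 0.088] [-0.103  0.023  0.   ]
184.6 [0.436 0.012 0.088] [-0.11   0.035  0.   ]
```

View pics/s1.png

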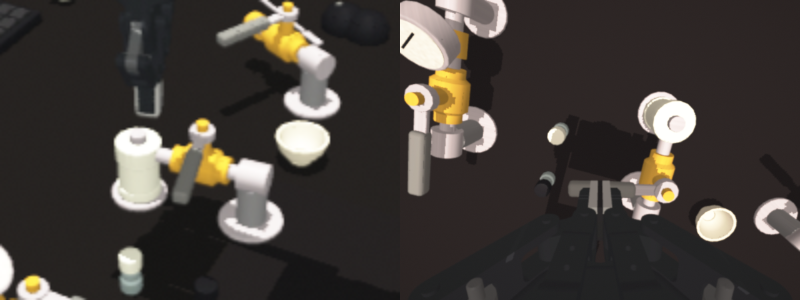

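The side view shows the shut fingers beyond the lever on the cartridge side, and the wrist view has the tips at (600,185) over the sleeve line but closer to the camera, so they clear the lever on its +x side. Descending.

Request:
nudge_tcp:
  steps:
    - [[0,0,0],[0.004,-0.002,0.02],0]
    - [[0,0,0],[0.004,-0.002,0.04],0]
    - [[0,0,0],[0.004,-0.002,0.055],0]
    - [[0,0,0],[0.004,-0.002,0.07],0]
    - [[0,0,0],[0.004,-0.002,0.082],0]
    - [[0,0,0],[0.004,-0.002,0.082],0]
    - [[0,0,0],[0.004,-0.002,0.082],0]

```text
t: 2.62
ee_pos: [0.5332, 0.0749, 0.0891]
orientation: [0.991, 0.137, -0.0, -0.0]
contact_force: [-0.0, -0.6, 0.1]
width: -0.003
gripper_force: 0.0
```

Request:
nudge_tcp:
  steps:
    - [[0,0,0],[-0.01,0,0],0]
    - [[0,0,0],[-0.02,-0.001,0],0]
    - [[0,0,0],[-0.03,-0.003,0],0]
    - [[0,0,0],[-0.04,-0.004,0],0]
    - [[0,0,0],[-0.05,-0.004,0],0]
    - [[0,0,0],[-0.06,-0.003,0],0]
    - [[0,0,0],[-0.07,-0.001,0],0]
    - [[0,0,0],[-0.08,0.004,0],0]
    - [[0,0,0],[-0.087,0.008,0],0]
    - [[0,0,0],[-0.093,0.012,0],0]
    - [[0,0,0],[-0.093,0.012,0],0]
    - [[0,0,0],[-0.093,0.012,0],0]

```text
t: 3.62
ee_pos: [0.4469, 0.0385, 0.0896]
orientation: [0.99, 0.138, -0.0, 0.0]
contact_force: [0.1, 1.2, 0.8]
width: -0.003
gripper_force: 0.3
```

Run:
```python
from h import *
a,b=camrig.capture("top"),camrig.capture("side")
cv2.imwrite("pics/s2.png",np.hstack([cv2.resize(a[200:320,260:420],(400,300)),cv2.resize(b[180:330,230:430],(400,300))])[:,:,::-1])
```

```text
(no output)
```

View pics/s2.png

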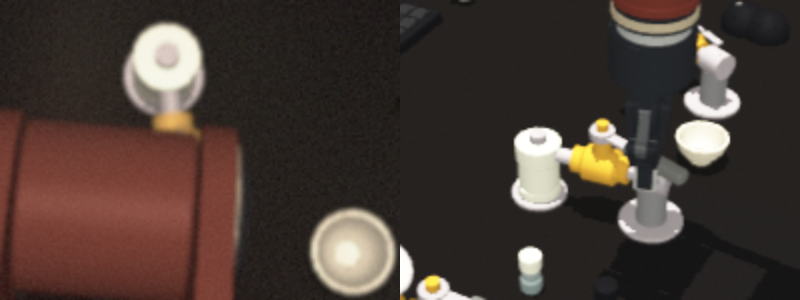

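The side view shows the lever swung most of the way, with its outer end showing past the finger at (675,172) and the finger still against it; the arm hides it in the top view. Pushing on to the stop in small steps.

Request:
nudge_tcp:
  steps:
    - [[0,0,0],[-0.005,0.005,0],0]
    - [[0,0,0],[-0.01,0.011,0],0]
    - [[0,0,0],[-0.014,0.017,0],0]
    - [[0,0,0],[-0.016,0.02,0],0]
    - [[0,0,0],[-0.017,0.023,0],0]
    - [[0,0,0],[-0.017,0.023,0],0]
    - [[0,0,0],[-0.017,0.023,0],0]

```text
t: 4.3
ee_pos: [0.4368, 0.0114, 0.089]
orientation: [0.99, 0.138, -0.001, 0.0]
contact_force: [-0.7, -0.3, -0.6]
width: 0.0
gripper_force: 0.1
```

Request:
nudge_tcp:
  steps:
    - [[0,0,0],[-0.0005,0.0015,0],0]
    - [[0,0,0],[-0.001,0.003,0],0]

```text
t: 4.47
ee_pos: [0.4368, 0.0091, 0.089]
orientation: [0.99, 0.138, -0.001, -0.001]
contact_force: [0.6, 3.2, 0.9]
width: -0.002
gripper_force: 1.7
```

Request:
nudge_tcp:
  steps:
    - [[0,0,0],[-0.0005,0.0015,0],0]
    - [[0,0,0],[-0.001,0.003,0],0]

```text
t: 4.63
ee_pos: [0.4368, 0.0076, 0.0891]
orientation: [0.99, 0.138, -0.0, -0.003]
contact_force: [0.2, 14.2, 1.3]
width: -0.003
gripper_force: 7.0
```

The force rose to 14 N with the motion stalling, so the lever is at the stop. Backing off in +y, then lifting and moving clear.

Request:
nudge_tcp:
  steps:
    - [[0,0,0],[0.003,-0.01,0],0]
    - [[0,0,0],[0.008,-0.025,0],0]
    - [[0,0,0],[0.008,-0.03,0],0]
    - [[0,0,0],[0.008,-0.03,-0.03],0]
    - [[0,0,0],[0.008,-0.03,-0.06],0]
    - [[0,0,0],[0.008,-0.03,-0.1],0]
    - [[0,0,0],[0.008,-0.03,-0.14],0]
    - [[0,0,0],[0.008,-0.03,-0.15],0]
    - [[0,0,0],[0.008,-0.03,-0.15],0]

```text
t: 5.38
ee_pos: [0.4387, 0.0362, 0.2442]
orientation: [0.99, 0.138, 0.004, 0.002]
contact_force: [0.3, -0.0, -0.4]
width: 0.003
gripper_force: 0.0
```

Request:
nudge_tcp:
  steps:
    - [[0,0,0],[-0.3,0.3,0],0]
    - [[0,0,0],[-0.3,0.3,0],0]
    - [[0,0,0],[-0.3,0.3,0],0]
    - [[0,0,0],[-0.3,0.3,0],0]
    - [[0,0,0],[-0.3,0.3,0],0]
    - [[0,0,0],[-0.3,0.3,0],0]
    - [[0,0,0],[-0.3,0.3,0],0]
    - [[0,0,0],[-0.3,0.3,0],0]

```text
t: 6.05
ee_pos: [0.272, -0.2553, 0.2371]
orientation: [0.99, 0.138, -0.001, -0.001]
contact_force: [0.2, -0.9, 0.7]
width: -0.002
gripper_force: 0.0
```

Request:
nudge_tcp:
  steps:
    - [[0,0,0],[0,0,0],0]
    - [[0,0,0],[0,0,0],0]
    - [[0,0,0],[0,0,0],0]

```text
t: 6.3
ee_pos: [0.2738, -0.2538, 0.2375]
orientation: [0.99, 0.138, -0.001, -0.001]
contact_force: [1.7, -0.7, 0.1]
width: -0.001
gripper_force: 0.0
```

Run:
```python
from h import *
a,b=camrig.capture("top"),camrig.capture("side")
cv2.imwrite("pics/s3.png",np.hstack([cv2.resize(a[170:320,150:550],(400,150)),cv2.resize(b[180:255+75,230:430],(400,300))[:150]*0]).copy()[:,:,::-1]) if 0 else cv2.imwrite("pics/s3.png",np.vstack([cv2.resize(a[170:320,140:540],(800,300)),np.hstack([b[150:450,160:560],np.zeros((300,400,3),'uint8')])])[:,:,::-1])
```

```text
(no output)
```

View pics/s3.png

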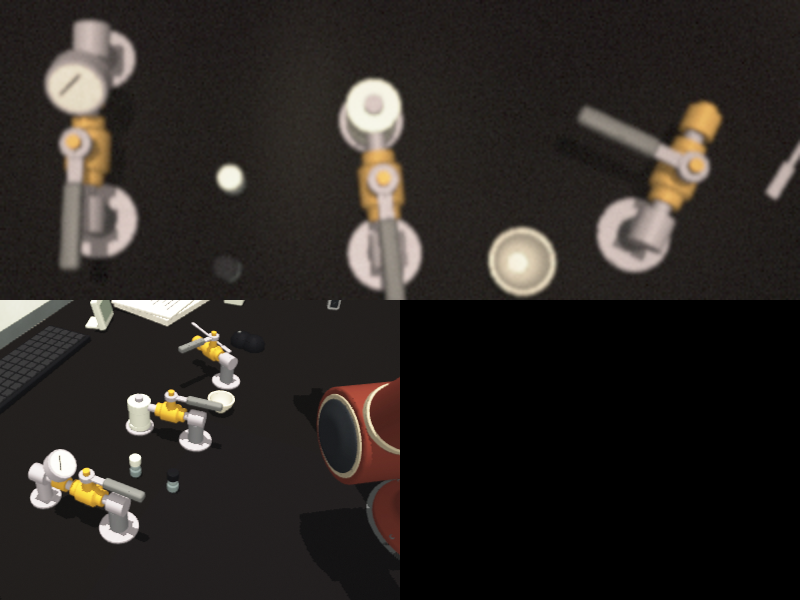

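The purge lever now lies along its pipe, running from (383,178) to (398,298) away from the cartridge. The spare and gauge levers are unchanged and the arm is clear.

```bash
python3 -c "
from plant import bot, camrig
print(bot.close_job())"
```

```text
the job is handed in; nothing more can be done
None
```

The purge tap is open: its lever was pushed to the stop and lies along the pipe pointing away from the cartridge, the spare and gauge taps look unmoved, the hand is clear, and the job was handed in at about 6.4 s (no verdict was returned).

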